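Shim the lathe's bare foot and test it for rocking

TASK

The small green lathe rocks because one foot, at the front right, has lost its rubber pad. Without gripping or lifting anything, push the orange wedge along the bench, thin end first, in under that bare steel foot until it is just snug and the lathe still stands level, then press down firmly on the right-hand end of the lathe's bed to prove that it no longer rocks, and take the hand away. Leave the lathe where it stands and the other things alone.

Things in the scene. Friction and masses are not known exactly. Their poses are not given: they have to be found in the camera images.
- pen_lathe: Small green lathe, 484 long (its y) x 170 deep (its x) x 202 mm high, about 6 kg, standing loose. Origin on the bench under the middle of the bed; z up, front (towards the robot) -x, headstock +y, free bed end -y. Feet 36 mm across at x +-62, y +-190 mm; three rubber ones carry it level. Foot castings reach to x +-85, y +-220, underside 14, top 28 mm high. Tailstock on the bed at y -26 to -142 mm.
- bare_foot (a point): Middle of the underside of the bare steel foot disc, 34 mm across, at the lathe's front right (lathe x -62, y -190 mm). It hangs 6 mm above the bench; axes as the lathe's. The lathe's weight lies a little to the rear left, so a press of about 5 to 12 N over this foot rocks it down 6 mm while nothing is under it.
- bed_end (a point): Place to press: top of the front rail at the right-hand end of the bed (lathe x -31, y -206 mm), 90 mm above the bench. The steel way there is 20 mm wide and runs on to y -229 mm. Rigid; nothing stands above it. A firm press is 10 to 15 N.
- wedge: Orange levelling wedge, 90 long (its x) x 40 mm wide (its y), 0.06 kg, lying in front of the bare foot. Origin in the middle of its underside, z up. Thin end +x, 2 mm thick; thick end -x, an upright face 14 mm high; 6 mm thick 30 mm behind the thin end. Slides easily; when snug the push rises steeply: 4 to 12 N is enough, much more shoves the lathe.
- wedge_tip (a point): Middle of the wedge's thin edge, 1 mm above its underside.
- chisel_a: Bench chisel, 279 mm long, lying loose: leave it alone.
- sanding_block: Wooden sanding block, 61 x 106 x 29 mm, lying loose: leave it alone.
- tape_measure: Yellow pocket tape measure, 67 mm high, loose: leave it alone.
- turned_box: Turned wooden box with lid, 62 mm across, 74 mm high, loose: leave it alone.
- pencil: Carpenter's pencil, 180 mm, lying loose: leave it alone.
- caliper: Slide caliper, 214 mm, lying loose: leave it alone.
- glue_bottle: Bottle of wood glue, 178 mm high, loose: leave it alone.

How it is judged:
On the way, in this order (a step that is already met when the one before it is completed fails the run):
1. the wedge is under the bare foot, thin end first, and carries some of the lathe (x of bare_foot in the frame of wedge between -0.03 and 0.04 m and y of bare_foot in the frame of wedge between -0.016 and 0.016 m and contact force between wedge and pen_lathe above 0.5 N), for 0.2 s.
2. the fingers press down on the lathe with more than 4 N, the wedge takes the load and the lathe stays level (contact force between the fingers and pen_lathe above 4 N and contact force between wedge and pen_lathe above 2.5 N and angle between pen_lathe's own z axis and vertical below 0.013 rad), for 0.2 s.
At the end, for the whole second after the job is handed in: The wedge lies on the bench under the bare foot, thin end first, its centre line within 16 mm of the middle of the foot, snug (it carries more than 0.3 N of the lathe); the lathe is level to 0.013 rad (about 1.5 mm at the foot), at rest and within 12 mm of where it stood (x of bare_foot in the frame of wedge between -0.03 and 0.04 m and y of bare_foot in the frame of wedge between -0.016 and 0.016 m and contact force between wedge and pen_lathe above 0.3 N and angle between pen_lathe's own z axis and vertical below 0.013 rad and height (world z) of wedge below 0.006 m and linear speed of each of pen_lathe, wedge below 0.01 m/s and distance of pen_lathe from where it was at the start of the episode below 0.012 m); the robot touches nothing.
It fails at once if the wedge is lifted off the bench (height (world z) of wedge above 0.012 m or angle between wedge's own z axis and vertical above 0.3 rad).
It fails at once if the lathe is lifted or shoved more than 30 mm (height (world z) of pen_lathe above 0.02 m or distance of pen_lathe from where it was at the start of the episode above 0.03 m).
It fails at once if one of the other loose things is moved more than 30 mm (distance of any of chisel_a, sanding_block, tape_measure, turned_box, pencil, caliper, glue_bottle from where it was at the start of the episode above 0.03 m).
It also fails if it takes over 61 s, if anything falls off the work surface, if the arm or the gripper's body presses on something with over 40 N, if the wrist force passes 120 N, or if a joint passes its speed limit or range.

ROBOT

A 6-joint arm with a two-finger parallel gripper is mounted at the origin on a cart in front of the work surface, level with it; the furniture and walls round the work are solid. World frame = base frame: x ahead of the robot, y to its left, z up, the work surface at z = 0. Lengths are in m, angles in rad, forces in N, time in s.
With the tool pointing down it reaches from about 0.375 to 0.9 m from the base axis. Payload 3.1 kg.
Tool frame: the origin (TCP) lies midway between the tips of the shut fingers; the grasp point (between the pads) lies 19 mm behind it; z points along the fingers, y is the line along which they close (so a half turn about z gives the same grasp; the last joint's range is limited). The gripper opens to 87 mm and grips with 3 to 60 N. Pads are 19 mm wide; open, the fingers measure 117 mm over their backs; the gripper's body (75 mm by 190 mm) begins 51 mm behind the grasp point.
Start: joints at [0.997, 0.527, 1.433, -0, 1.181, -0.178], TCP at [0.241, 0.577, 0.223] pointing down, gripper open.
Joint ranges: [-3.08, 3.08], [-0.75, 2.2], [0.22, 2.44], [-1.43, 4.57], [0, 2.65], [-2.85, 2.85]. Speed limits (rad/s): [2.79, 2.79, 3.14, 3.14, 3.14, 3.14].

INTERFACE

Orientations are given as a unit quaternion [x, y, z, w].
In Python, from rig import status, imaging, order gives the robot as it stands.
- The arm moves only by the tool arm_command, never from a script. Its argument "deltas" is one flat list of numbers, 5 for each row, row after row: the opening, from -1 (shut) to 1 (fully open), so that 0 is half open, then the shift along the tool's x, y, z in m, then the turn about the tool's z in rad. In form: [gripper, tx, ty, tz, roll, gripper, tx, ty, tz, roll, ...]. A call has 1 to 12 rows; each row shifts and turns the commanded pose from where the row before left it, along the tool's axes as they then stand; what a row does not reach is not made up. A row lasts 1/8 s, in which the tool goes at most 62.5 mm and 10.7 degrees, less where a joint would pass 70% of its speed; a pose out of reach is approached as far as the arm can. A call with a gripper value outside its range is refused whole. The fingers move at their own pace and stop on an object; "newtons" is the grip in N (left out, the last holds). Time passes only in rows, so rows that do not move let the fingers close. It gives the time, the measured TCP pose, the force, the opening and the grip force at its end, in the units of the state.
- status.get_obs(): the state, without advancing time (a new reading comes with each control period).
- imaging.camera(name): name is "scene" or "side" or "wrist"; returns (picture, depth): 400x640x3 uint8, red, green, blue; 400x640 float32, m along the optical axis (not along the pixel's ray), 0 where there is no reading.
- imaging.camera_params(name): a dict with "intrinsics" (3x3 intrinsics, pixels), "k1" (the pictures are not rectified: a ray, as slopes to the right and down, at radius r is drawn at 1 + k1 r^2 times it, then the intrinsics apply), "camera_from_world" (4x4, takes a point from world to camera coordinates). Camera axes: x right, y up, looking along -z (the intrinsics and any distortion apply to the point x, -y, -z); pixel columns grow to the right and rows downward; lengths in m; the calibration is good to about 2 mm. A picture is of the moment at which its call begins: read the wrist's pose just before it. camera_params takes no time and is no camera call; for the wrist camera it gives the pose at the moment of the call.
- order.hand_in(): hands the job in; it is judged then, once.
The state is a dict: "time": time; "q": joint angles; "joint_velocities": joint speeds; "joint_torque": joint torques, N m; "position": TCP position; "tool_rot": TCP orientation; "ft_force": force on the tool from outside, world axes, zero at the start; "moment": the same for the moment, N m; "grip_width": finger opening in m; "grip_force": force on a finger pad.
Only numpy, scipy, OpenCV 4.12 (cv2) and the standard library are available. Lean on these libraries where they do the work, as an engineer would, in place of code of your own. Each camera call takes 0.05 s, during which the arm holds its last target. There are 200 camera calls.

## Working session

There is one attempt and no reset: what is moved stays moved. The work goes in short steps, Python scripts to look and compute and a tool call to move; the robot and the scene stay as the last step left them, time stands still between calls to the robot, and variables do not carry over. Pictures are saved under pics/ and viewed, at most 13 in all, crops included, and the job is handed in when it is done.

Besides the shell and the picture viewer there is one more tool, called after "Call:" as a command line: name --argument value ..., lists and objects as JSON in quotes. arm_command: Moves the arm, as the interface text tells. Its arguments: {"type":"object","properties":{"deltas":{"type":"array"},"newtons":{"type":"number"}},"required":["deltas"]}

```bash
mkdir -p pics; cat > h.py <<'E'
import numpy as np,cv2
from rig import status,imaging,order
def par(n):
    p=imaging.camera_params(n);return np.array(p["intrinsics"]),p["k1"],np.array(p["camera_from_world"])
def cast(P,uv,z=0.0):
    K,k1,T=P
    d=cv2.undistortPoints(np.array(uv,float).reshape(-1,1,2),K,np.array([k1,0,0,0.]))[:,0]
    R=T[:3,:3];c=-R.T@T[:3,3]
    r=np.c_[d[:,0],-d[:,1],-np.ones(len(d))]@R
    return c+r*((z-c[2])/r[:,2:])
def proj(P,X):
    K,k1,T=P;X=np.atleast_2d(X)@T[:3,:3].T+T[:3,3]
    s=np.c_[X[:,0],-X[:,1]]/-X[:,2:];s=s*(1+k1*(s**2).sum(1,keepdims=True))
    return s@K[:2,:2].T+K[:2,2]
def save(n,im): cv2.imwrite("pics/"+n,cv2.cvtColor(im,cv2.COLOR_RGB2BGR))
E
python3 - <<'E'
from h import *
o=status.get_obs();print({k:np.round(v,3) for k,v in o.items()})
for n in("scene","side"):
    im,d=imaging.camera(n);save(n+"0.png",im);np.savez(n+"0.npz",im=im,d=d)
    P=par(n);print(n,P[0],P[1],-P[2][:3,:3].T@P[2][:3,3])
E
```

```text
{'time': np.float64(0.0), 'q': array([ 0.996,  0.528,  1.434, -0.   ,  1.181, -0.179]), 'joint_velocities': array([-0.001,  0.   ,  0.001, -0.001, -0.   ,  0.001]), 'joint_torque': array([ 2.0000e-03, -4.4004e+01, -1.7660e+01,  6.4000e-02,  5.8000e-02,
       -0.0000e+00]), 'position': array([0.241, 0.576, 0.222]), 'tool_rot': array([ 0.197,  0.98 , -0.001, -0.   ]), 'ft_force': array([-0.575, -0.248,  0.234]), 'moment': array([ 0.039, -0.024, -0.021]), 'grip_force': np.float64(0.0), 'grip_width': np.float64(0.087)}
scene [[418.22986285   0.         319.08688714]
 [  0.         418.22986285 192.62508191]
 [  0.           0.           1.        ]] 0.020407286165616805 [-0.20945718 -0.8325906   1.14231534]
side [[471.63217892   0.         318.86898183]
 [  0.         471.63217892 202.13401958]
 [  0.           0.           1.        ]] -0.03394597188500677 [-0.20919989  1.03401284  0.86041246]
```

View pics/scene0.png

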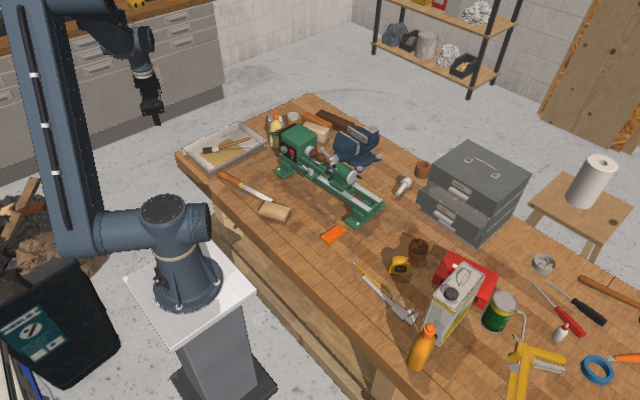

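View pics/side0.png

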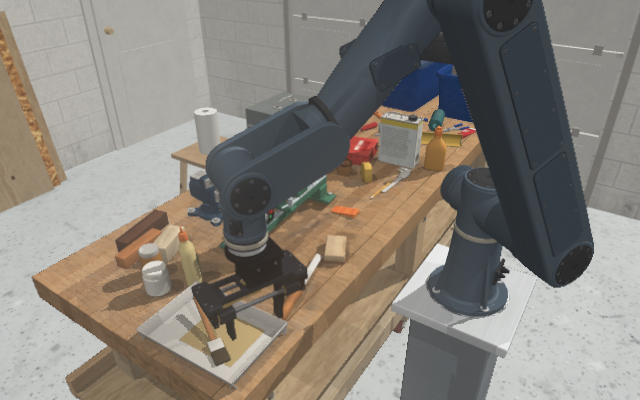

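The scene view shows the orange wedge at about (332,235), with the lathe's front right foot at about (355,223). The side view shows the wedge at about (344,211), with the arm hiding the headstock. I'll measure both roughly from these views.

```bash
cat >> h.py <<'E'
def orange(im,roi,lo=(3,170,130),hi=(16,255,255)):
    h=cv2.cvtColor(im,cv2.COLOR_RGB2HSV);m=cv2.inRange(h,lo,hi)
    w=np.zeros_like(m);x0,y0,x1,y1=roi;w[y0:y1,x0:x1]=m[y0:y1,x0:x1]
    c=max(cv2.findContours(w,cv2.RETR_EXTERNAL,cv2.CHAIN_APPROX_NONE)[0],key=cv2.contourArea)
    return c[:,0].astype(float)
def green(im,roi):
    h=cv2.cvtColor(im,cv2.COLOR_RGB2HSV);m=cv2.inRange(h,(60,80,20),(95,255,255))
    w=np.zeros_like(m);x0,y0,x1,y1=roi;w[y0:y1,x0:x1]=m[y0:y1,x0:x1];return w
E
python3 - <<'E'
from h import *
for n,roi in(("scene",(300,215,355,255)),("side",(320,195,370,225))):
    im=np.load(n+"0.npz")["im"];P=par(n);c=orange(im,roi)
    X=cast(P,c,.005)[:,:2];r=cv2.minAreaRect(X.astype(np.float32)*1000)
    print(n,len(c),r,np.round(cv2.boxPoints(r)))
im=np.load("scene0.npz")["im"];P=par("scene")
# scene foot castings tops (z .028)
for uv in[(344,222),(360,229),(383,208),(275,172),(355,222),(310,168)]:print(uv,cast(P,[uv],.028).round(3))
z=np.load("scene0.npz");save("c0.png",cv2.resize(z["im"][110:250,250:400],None,fx=4,fy=4,interpolation=cv2.INTER_CUBIC))
E
```

```text
scene 53 ((479.9161682128906, -159.2542724609375), (91.99979400634766, 49.54801940917969), 4.5430731773376465) [[ 432. -138.]
 [ 436. -188.]
 [ 528. -180.]
 [ 524. -131.]]
side 52 ((480.6603698730469, -160.39926147460938), (85.43042755126953, 35.8956184387207), 16.553495407104492) [[ 435. -155.]
 [ 445. -190.]
 [ 527. -165.]
 [ 516. -131.]]
(344, 222) [[ 0.535 -0.16   0.028]]
(360, 229) [[ 0.554 -0.221  0.028]]
(383, 208) [[ 0.692 -0.205  0.028]]
(275, 172) [[0.514 0.215 0.028]]
(355, 222) [[ 0.565 -0.186  0.028]]
(310, 168) [[0.637 0.142 0.028]]
```

View pics/c0.png

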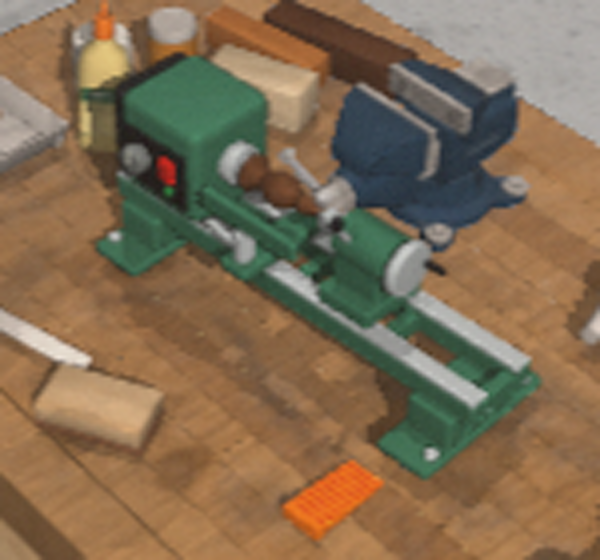

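The crop shows the lathe's front right foot, with its white screw at crop (432,455). The wedge lies just in front of it, with its thin end towards the foot. I'll bring the wrist camera over for a close look.

Call:
arm_command --deltas '[-1,0,0,-0.04,-0.133,-1,0,0,-0.04,-0.133,-1,0,0,-0.04,-0.134,-1,-0.03,-0.06,0,0,-1,-0.03,-0.06,0,0,-1,-0.03,-0.06,0,0,-1,-0.03,-0.06,0,0,-1,-0.03,-0.06,0,0,-1,-0.01,-0.06,0,0,-1,0,-0.06,0,0,-1,0,-0.06,0,0,-1,0,-0.06,0,0]'

```text
time: 1.6
position: [0.3924, 0.056, 0.3424]
tool_rot: [-0.002, 1.0, -0.0, 0.0]
ft_force: [1.3, -0.5, -0.3]
grip_width: 0.0005
grip_force: 0.0
```

Call:
arm_command --deltas '[-1,0,-0.06,0,0,-1,0,-0.06,0,0,-1,0,-0.06,0,0,-1,0,0,0,0,-1,0,0,0,0]'

```text
time: 2.22
position: [0.393, -0.1217, 0.3421]
tool_rot: [-0.002, 1.0, 0.001, -0.001]
ft_force: [0.2, 0.7, 0.4]
grip_width: 0.0003
grip_force: 0.0
```

```bash
python3 - <<'E'
from h import *
P=par("wrist");im,d=imaging.camera("wrist");save("w1.png",im);np.savez("w1.npz",im=im,d=d,K=P[0],k=P[1],T=P[2])
o=status.get_obs();print(o["time"],o["position"],o["tool_rot"],o["ft_force"]);print(-P[2][:3,:3].T@P[2][:3,3],P[2][:3,:3].round(2))
E
```

```text
2.275 [ 0.39311324 -0.12103039  0.34217081] [-2.45621421e-03  9.99996639e-01  6.49329731e-04 -5.17860662e-04] [-0.28664116 -0.23721004 -0.85881816]
[ 0.3105981  -0.12187733  0.50426781] [[-0.    1.    0.  ]
 [-0.95 -0.   -0.3 ]
 [-0.3  -0.    0.95]]
```

View pics/w1.png

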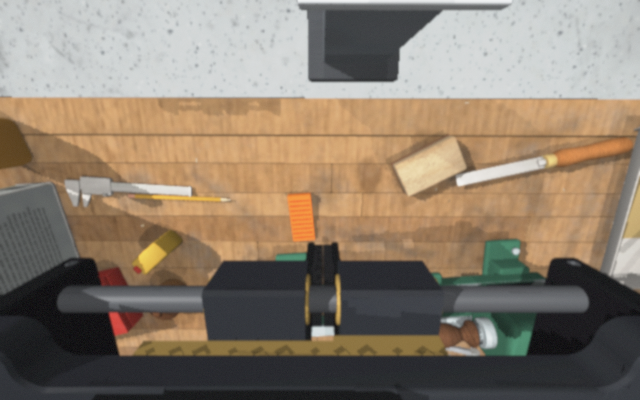

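The wrist view shows the wedge at (302,217) pointing down-image, which is +x. The headstock foot is at (503,255), and the right foot peeps out at (290,257), mostly hidden by the gripper. I'll raise the arm to see more.

Call:
arm_command --deltas '[-1,0.01,0.0,-0.05,0,-1,0,0.0,-0.05,0,-1,0,0,-0.05,0,-1,0,0,0,0,-1,0,0,0,0]'

```text
time: 2.9
position: [0.3832, -0.1205, 0.4918]
tool_rot: [-0.003, 1.0, 0.0, -0.001]
ft_force: [-0.1, 0.2, -0.5]
grip_width: 0.0005
grip_force: 0.0
```

```bash
python3 - <<'E'
from h import *
P=par("wrist");im,d=imaging.camera("wrist");save("w2.png",cv2.resize(im[150:320,200:560],None,fx=2.2,fy=2.2,interpolation=cv2.INTER_CUBIC));np.savez("w2.npz",im=im,d=d,K=P[0],k=P[1],T=P[2])
print(status.get_obs()["position"],P[0],P[1])
for n in("w1","w2"):
    z=np.load(n+".npz");P=(z["K"],float(z["k"]),z["T"])
    c=orange(z["im"],(240,150,360,260));X=cast(P,c,.005)[:,:2]*1000
    r=cv2.minAreaRect(X.astype(np.float32));print(n,r,cv2.boxPoints(r).round())
    D=z["d"][int(c[:,1].mean()),int(c[:,0].mean())];print(D)
z=np.load("w2.npz");P=(z["K"],float(z["k"]),z["T"])
cc,h=cv2.findContours(green(z["im"],(200,150,600,300)),cv2.RETR_EXTERNAL,cv2.CHAIN_APPROX_SIMPLE)
for c in cc:
    if cv2.contourArea(c)>60: print(cv2.boundingRect(c))
E
```

```text
[ 0.38299823 -0.1206669   0.49114152] [[293.19388747   0.         322.41887003]
 [  0.         293.19388747 208.84519872]
 [  0.           0.           1.        ]] -0.0002459762180695325
w1 ((483.01666259765625, -158.78695678710938), (89.68130493164062, 40.522132873535156), 5.111523151397705) [[ 437. -143.]
 [ 440. -183.]
 [ 529. -175.]
 [ 526. -135.]]
0.52394545
w2 ((482.63690185546875, -158.84072875976562), (88.69686889648438, 39.939231872558594), 4.977614402770996) [[ 437. -143.]
 [ 440. -183.]
 [ 529. -175.]
 [ 525. -135.]]
0.67041916
(281, 229, 29, 29)
(339, 219, 178, 67)
```

View pics/w2.png

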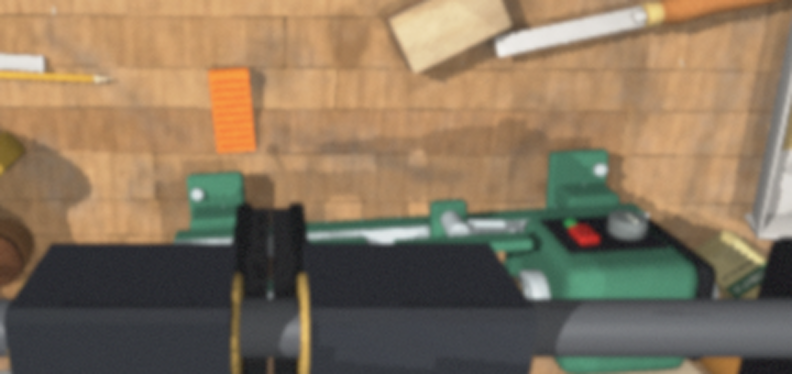

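The crop shows the right foot casting with its front edge from (190,176) to (243,173) and the left one from (552,152) to (607,150). That puts the lathe at a yaw of about 3.6°. The wedge runs from (230,68) to (236,152) in the crop.

```bash
python3 - <<'E'
from h import *
z=np.load("w2.npz");P=(z["K"],float(z["k"]),z["T"])
px=np.array([(190,176),(243,173),(552,152),(607,150)])/2.2+[200,150]
C=cast(P,px,.028)[:,:2]*1000;print("crop corners",C.round())
# edge refine: green front edge per column
g=green(z["im"],(270,200,560,300))
def edge(u0,u1):
    return np.array([(u,np.argmax(g[:,u]>0)-.5) for u in range(u0,u1)],float)
for a in((289,308),(454,473)):
    e=edge(*a);X=cast(P,e,.028)[:,:2]*1000;print(np.median(X[:,0]).round(1),X[[0,-1]].round())
rf,lf=C[0],C[3]
ey=(lf-rf)/np.linalg.norm(lf-rf);ex=np.array([ey[1],-ey[0]]);print("len",np.linalg.norm(lf-rf),"yaw",np.degrees(np.arctan2(ex[1],ex[0])))
o=(rf+lf)/2+85*ex;print("lathe",o)
L=lambda x,y:o+x*ex+y*ey
print("foot",L(-62,-190),"bed_end",L(-31,-206))
# check in scene: project the casting corners & bed end
Ps=par("scene");pts=np.array([[*L(x,y),h] for x,y,h in[(-85,-220,28),(-85,220,28),(-21,-229,90),(-41,-229,90),(85,-220,28)]])/1000
print("scene crop px",((proj(Ps,pts)-[250,110])*4).round())
w=np.array([482.8,-158.8]);t=np.radians(5.05);wx=np.array([np.cos(t),np.sin(t)]);wy=np.array([-wx[1],wx[0]])
d=L(-62,-190)-w;print("foot in wedge",d@wx,d@wy)
E
```

```text
crop corners [[ 548. -201.]
 [ 544. -146.]
 [ 519.  171.]
 [ 516.  228.]]
546.7 [[ 547. -195.]
 [ 544. -154.]]
517.0 [[520. 179.]
 [517. 219.]]
len 430.3265114393835 yaw 4.275077726961921
lathe [616.81484462  19.45943095]
foot [ 569.15089413 -174.63371118] bed_end [ 601.25736087 -188.27829961]
scene crop px [[424. 470.]
 [ 91. 239.]
 [484. 389.]
 [470. 401.]
 [541. 372.]]
foot in wedge 84.62193922956656 -23.373290908818454
```

Call:
arm_command --deltas '[-1,-0.02,0,0.05,-0.085,-1,-0.02,0,0.05,0,-1,-0.02,-0.002,0.05,0,-1,-0.025,0,0.05,0,-1,0,0,0.05,0,-1,0,0,0.05,0,-1,0,0,0.05,0,-1,0,0,0.05,0,-1,0,0,0.03,0,-1,0,0,0,0,-1,0,0,0,0]'

```text
time: 4.32
position: [0.4684, -0.118, 0.0628]
tool_rot: [-0.045, 0.999, 0.0, -0.0]
ft_force: [0.7, -0.6, 0.1]
grip_width: 0.0006
grip_force: 0.0
```

```bash
cat >> h.py <<'E'
def state():
    o=status.get_obs();q=np.array(o["tool_rot"]);p=np.array(o["position"])*1000
    yaw=np.degrees(2*np.arctan2(-q[0],q[1]));yaw=(yaw+90)%180-90
    print("t",round(float(o["time"]),2),"tcp",p.round(1),"yaw",yaw.round(2),"F",np.round(o["ft_force"],1),"q",np.round(o["tool_rot"],3));return p,yaw
def wedge(im,P,roi):
    c=orange(im,roi);r=cv2.minAreaRect((cast(P,c,.005)[:,:2]*1000).astype(np.float32))
    print("wedge",np.round(r[0],1),np.round(r[1],1),round(r[2],1),cv2.boxPoints(r).round().tolist());return r
E
python3 - <<'E'
from h import *
state()
P=par("wrist");im,d=imaging.camera("wrist");save("w3.png",im)
wedge(im,P,(150,100,500,330))
E
```

```text
t 4.33 tcp [ 468.4 -118.    62.8] yaw 5.14 F [ 0.7 -0.6  0.1] q [-0.045  0.999  0.    -0.   ]
wedge [ 470.7 -160.7] [65.3 42. ] 5.2 [[436.0, -143.0], [440.0, -185.0], [505.0, -179.0], [501.0, -137.0]]
```

View pics/w3.png

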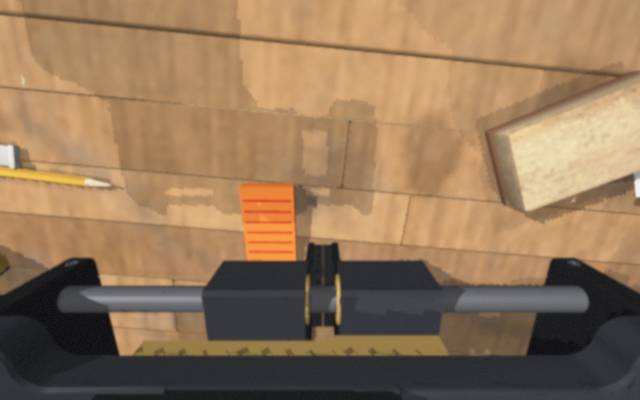

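The wedge is clear of the fingers, which are on its left (+y) side. I'll go down and push it sideways about 20 mm.

Call:
arm_command --deltas '[-1,0,0,0.03,0,-1,0,0,0.02,0,-1,0,0,0.0085,0,-1,0,0,0,0,-1,0,-0.005,0,0,-1,0,-0.005,0,0,-1,0,-0.005,0,0,-1,0,-0.005,0,0,-1,0,-0.005,0,0,-1,0,-0.004,0,0,-1,0,0,0,0]'

```text
time: 5.75
position: [0.4713, -0.1477, 0.004]
tool_rot: [-0.044, 0.999, -0.0, 0.0]
ft_force: [-0.1, 0.0, -0.5]
grip_width: 0.0006
grip_force: 0.0
```

```bash
python3 - <<'E'
from h import *
state()
P=par("wrist");im,d=imaging.camera("wrist")
wedge(im,P,(150,100,500,330))
P=par("scene");im,d=imaging.camera("scene")
wedge(im,P,(300,215,355,255))
E
```

```text
t 5.75 tcp [ 471.3 -147.7    4. ] yaw 5.08 F [-0.1  0.  -0.5] q [-0.044  0.999 -0.     0.   ]
wedge [ 457.  -179.6] [35.6 42.4] 5.2 [[437.0, -160.0], [441.0, -202.0], [477.0, -199.0], [473.0, -157.0]]
wedge [ 464.6 -179.1] [58.8 47.7] 2.2 [[434.0, -156.0], [436.0, -204.0], [495.0, -202.0], [493.0, -154.0]]
```

Call:
arm_command --deltas '[-1,0,-0.002,0,0,-1,0,0,0,0,-1,0,0.012,0,0,-1,0,0,-0.04,0,-1,0.03,0,0,0,-1,0.026,-0.022,0,0,-1,0,-0.02,0,0,-1,0,0,0,0,-1,0,0,0.03,0,-1,0,0,0.01,0,-1,0,0,0,0]'

```text
time: 7.22
position: [0.4181, -0.1834, 0.0034]
tool_rot: [-0.045, 0.999, 0.001, -0.001]
ft_force: [0.6, 0.5, 0.5]
grip_width: 0.0005
grip_force: 0.0
```

```bash
python3 - <<'E'
from h import *
p,y=state()
P=par("wrist");im,d=imaging.camera("wrist");save("w4.png",im)
try: wedge(im,P,(150,100,500,380))
except Exception as e: print(e)
P=par("scene");im,d=imaging.camera("scene");save("s4.png",cv2.resize(im[170:260,290:410],None,fx=5,fy=5,interpolation=cv2.INTER_CUBIC))
wedge(im,P,(300,215,355,255))
E
```

```text
t 7.22 tcp [ 418.1 -183.4    3.4] yaw 5.15 F [0.6 0.5 0.5] q [-0.045  0.999  0.001 -0.001]
wedge [ 471.8 -178.1] [11.2 14. ] 5.2 [[466.0, -172.0], [467.0, -186.0], [478.0, -185.0], [477.0, -171.0]]
wedge [ 450.7 -188.4] [ 9.2 16.4] 7.7 [[445.0, -181.0], [447.0, -197.0], [456.0, -196.0], [454.0, -180.0]]
```

View pics/s4.png

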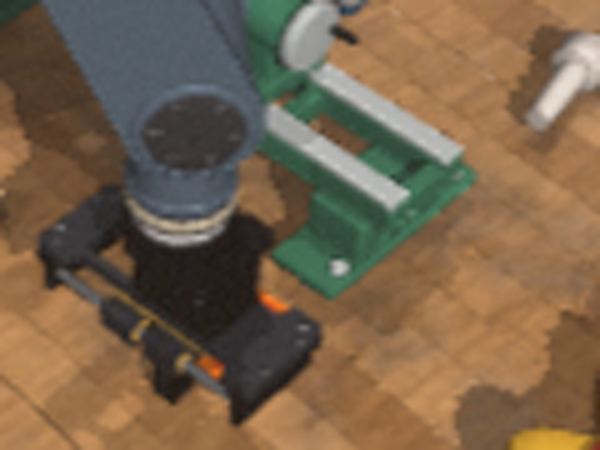

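The scene crop shows the hand behind the wedge. The wedge's thin end at (275,302) points at the foot at (310,265). I'll push it forward.

Call:
arm_command --deltas '[-1,-0.005,0,0,0,-1,-0.005,0,0,0,-1,-0.005,0,0,0,-1,-0.005,0,0,0,-1,-0.005,0,0,0,-1,-0.005,0,0,0,-1,-0.005,0,0,0,-1,-0.005,0,0,0,-1,-0.005,0,0,0,-1,-0.004,0,0,0,-1,0,0,0,0]'

```text
time: 8.7
position: [0.4676, -0.1799, 0.0041]
tool_rot: [-0.045, 0.999, -0.0, 0.0]
ft_force: [-0.5, 0.5, -0.4]
grip_width: 0.0004
grip_force: 0.0
```

```bash
python3 - <<'E'
from h import *
state()
for n,roi,crop in(("scene",(310,205,375,250),(290,170,410,260)),("side",(300,180,380,225),(290,160,410,250))):
    im,d=imaging.camera(n);x0,y0,x1,y1=crop;save(n+"5.png",cv2.resize(im[y0:y1,x0:x1],None,fx=5,fy=5,interpolation=cv2.INTER_CUBIC))
    try: wedge(im,par(n),roi)
    except Exception as e: print(n,e)
a,b=cv2.imread("pics/scene5.png"),cv2.imread("pics/side5.png");cv2.imwrite("pics/b5.png",cv2.resize(np.hstack([a,b]),(800,300)))
E
```

```text
t 8.7 tcp [ 467.6 -179.9    4.1] yaw 5.12 F [-0.5  0.5 -0.4] q [-0.045  0.999 -0.     0.   ]
wedge [ 503.9 -184.9] [11.9 16.5] 14.8 [[496.0, -178.0], [500.0, -194.0], [512.0, -191.0], [508.0, -175.0]]
wedge [ 519.3 -185.6] [0. 0.] 0.0 [[519.0, -186.0], [519.0, -186.0], [519.0, -186.0], [519.0, -186.0]]
```

View pics/b5.png

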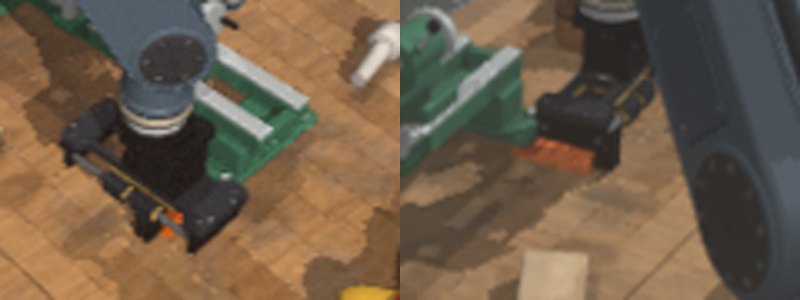

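In both views the wedge is entering under the casting: side view, wedge (515–590,152). There is about 15 mm to go, so I'll take small steps and watch the force.

Call:
arm_command --deltas '[-1,-0.003,0,0,0,-1,-0.003,0,0,0,-1,-0.002,0,0,0,-1,0,0,0,0]'

```text
time: 9.3
position: [0.4753, -0.1791, 0.0041]
tool_rot: [-0.045, 0.999, -0.0, 0.0]
ft_force: [0.8, -0.3, 0.7]
grip_width: 0.0004
grip_force: 0.0
```

Call:
arm_command --deltas '[-1,-0.002,0,0,0,-1,-0.001,0,0,0,-1,0,0,0,0]'

```text
time: 9.68
position: [0.4781, -0.1788, 0.0041]
tool_rot: [-0.045, 0.999, -0.0, 0.0]
ft_force: [0.5, -0.2, -1.1]
grip_width: 0.0003
grip_force: 0.0
```

Call:
arm_command --deltas '[-1,-0.001,0,0,0,-1,-0.001,0,0,0,-1,0,0,0,0]'

```text
time: 10.05
position: [0.4796, -0.1784, 0.004]
tool_rot: [-0.045, 0.999, 0.0, -0.0]
ft_force: [-0.8, 0.0, 0.8]
grip_width: 0.0006
grip_force: 0.7
```

Call:
arm_command --deltas '[-1,-0.001,0,0,0,-1,-0.001,0,0,0,-1,0,0,0,0]'

```text
time: 10.42
position: [0.4806, -0.1779, 0.004]
tool_rot: [-0.045, 0.999, 0.001, -0.001]
ft_force: [-4.1, -1.3, 3.6]
grip_width: -0.0003
grip_force: 2.5
```

Call:
arm_command --deltas '[-1,-0.001,0,0,0,-1,-0.001,0,0,0,-1,0,0,0,0]'

```text
time: 10.8
position: [0.4812, -0.1773, 0.004]
tool_rot: [-0.045, 0.999, 0.001, -0.003]
ft_force: [-7.0, -2.1, 5.6]
grip_width: 0.0003
grip_force: 3.9
```

Call:
arm_command --deltas '[-1,-0.001,0,0,0,-1,0,0,0,0]'

```text
time: 11.05
position: [0.4815, -0.1771, 0.004]
tool_rot: [-0.045, 0.999, 0.002, -0.003]
ft_force: [-9.2, -2.3, 5.0]
grip_width: 0.0002
grip_force: 4.6
```

Push force is about 9 N with the hand at 481.5 mm, so the wedge is snug as predicted. I'll back off and check.

Call:
arm_command --deltas '[-1,0.005,0,0,0,-1,0.02,0,0,0,-1,0.03,0,-0.03,0,-1,0.03,0,-0.05,0,-1,0,0,-0.06,0,-1,0,0,-0.06,0,-1,0,0,-0.06,0,-1,0,0,-0.06,0,-1,0,0,-0.06,0,-1,0,0,0,0,-1,0,0,0,0]'

```text
time: 12.42
position: [0.4004, -0.1855, 0.3837]
tool_rot: [-0.045, 0.999, -0.0, 0.0]
ft_force: [-0.0, 0.9, -0.4]
grip_width: 0.0002
grip_force: 0.0
```

```bash
python3 - <<'E'
from h import *
state();print(np.round(status.get_obs()["q"],3))
P=par("wrist");im,d=imaging.camera("wrist");wedge(im,P,(200,120,480,265))
g=green(im,(200,150,600,262))
cc,_=cv2.findContours(g,cv2.RETR_EXTERNAL,cv2.CHAIN_APPROX_SIMPLE)
for c in cc:
    if cv2.contourArea(c)>60: print(cv2.boundingRect(c),cast(P,c[:,0][[c[:,0,0].argmin(),c[:,0,1].argmin(),c[:,0,0].argmax()]],.028).round(3).tolist())
x0,y0=230,150;save("w6.png",cv2.resize(im[y0:y0+150,x0:x0+200],None,fx=4,fy=4,interpolation=cv2.INTER_CUBIC))
E
```

```text
t 12.43 tcp [ 400.4 -185.5  383.7] yaw 5.13 F [-0.   0.9 -0.4] q [-0.045  0.999 -0.     0.   ]
[-0.688  0.095  1.623  0.     1.423 -2.349]
wedge [ 521.2 -173.5] [58.8 39.8] 5.2 [[490.0, -156.0], [494.0, -196.0], [552.0, -191.0], [549.0, -151.0]]
(496, 244, 34, 18) [[0.554, 0.17, 0.028], [0.52, 0.168, 0.028], [0.523, 0.226, 0.028]]
```

View pics/w6.png

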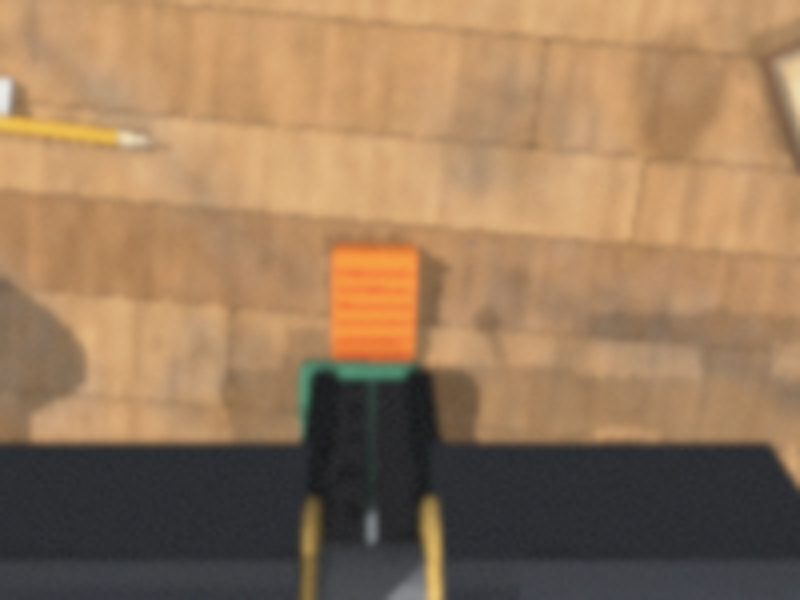

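The wedge is straight in under the foot casting: crop, wedge (332–418, 245–360), casting edge from 300. Before pressing I'll check the tailstock height, because the hand is broad.

```bash
python3 - <<'E'
from h import *
P=par("scene");z=np.load("scene0.npz");K,k1,T=P
v,u=np.mgrid[110:250,250:400];uv=np.c_[u.ravel(),v.ravel()].astype(float)
D=z["d"][110:250,250:400].ravel()
s=cv2.undistortPoints(uv.reshape(-1,1,2),K,np.array([k1,0,0,0.]))[:,0]
X=(np.c_[s[:,0]*D,-s[:,1]*D,-D]-T[:3,3])@T[:3,:3]
o=np.array([.617,.0185]);t=np.radians(4.3);ex=np.array([np.cos(t),np.sin(t)]);ey=np.array([-ex[1],ex[0]])
x=(X[:,:2]-o)@ex;y=(X[:,:2]-o)@ey;h=X[:,2]
for a in range(-240,40,20):
    m=(y>a/1000)&(y<=(a+20)/1000)&(abs(x)<.09)&(D>0)
    m2=m&(x<.006)&(x>-.075)
    print(a,m.sum(),"maxh",h[m].max().round(3),"x<6:",h[m2].max().round(3), "x range h>.11",np.round([x[m&(h>.11)].min(),x[m&(h>.11)].max()],3) if (m&(h>.11)).any() else "")
m=(x<-.02)&(x>-.045)&(y<-.195)&(y>-.235)&(h>.06);print("rail pts",m.sum(),np.median(h[m]),x[m].min(),x[m].max(),y[m].min())
E
```

```text
-240 382 maxh 0.095 x<6: 0.094 x range h>.11 
-220 350 maxh 0.095 x<6: 0.095 x range h>.11 
-200 220 maxh 0.095 x<6: 0.095 x range h>.11 
-180 179 maxh 0.095 x<6: 0.095 x range h>.11 
-160 137 maxh 0.159 x<6: 0.093 x range h>.11 [0.013 0.015]
-140 292 maxh 0.177 x<6: 0.177 x range h>.11 [-0.028  0.026]
-120 351 maxh 0.18 x<6: 0.18 x range h>.11 [-0.037  0.015]
-100 271 maxh 0.176 x<6: 0.176 x range h>.11 [-0.042  0.013]
-80 262 maxh 0.2 x<6: 0.2 x range h>.11 [-0.043  0.02 ]
-60 210 maxh 0.194 x<6: 0.194 x range h>.11 [-0.043  0.018]
-40 168 maxh 0.166 x<6: 0.166 x range h>.11 [-0.058  0.007]
-20 206 maxh 0.161 x<6: 0.161 x range h>.11 [-0.058  0.002]
0 259 maxh 0.164 x<6: 0.164 x range h>.11 [-0.06   0.008]
20 290 maxh 0.17 x<6: 0.17 x range h>.11 [-0.069  0.012]
rail pts 107 0.08406023758033629 -0.04485092700897795 -0.021959800457866302 -0.23387813800100732
```

The tailstock tops out at about 0.18 m, so I'll turn the hand a quarter turn, long side across the lathe, before pressing.

Call:
arm_command --deltas '[-1,0,0,0,0.175,-1,0,0,0,0.175,-1,0,0,0,0.175,-1,0,0,0,0.175,-1,0,0,0,0.175,-1,0,0,0,0.175,-1,0,0,0,0.175,-1,0,0,0,0.175,-1,0,0,0,0.17,-1,0,0,0,0]'

```text
time: 13.72
position: [0.3998, -0.1852, 0.3822]
tool_rot: [0.674, 0.739, -0.0, -0.002]
ft_force: [-1.0, 0.4, -0.2]
grip_width: 0.0007
grip_force: 0.0
```

Call:
arm_command --deltas '[-1,-0.01,0.05,0,0,-1,-0.015,0.05,0,0,-1,0,0.05,0,0,-1,0,0.05,0,0,-1,0,0,0.05,0,-1,0,0,0.05,0,-1,0,0,0.05,0,-1,0,0,0.05,0,-1,0,0,0,0,-1,0,0,0,0]'

```text
time: 14.98
position: [0.6026, -0.1931, 0.1851]
tool_rot: [0.674, 0.739, 0.0, 0.001]
ft_force: [0.6, 0.2, 0.5]
grip_width: 0.0004
grip_force: 0.0
```

```bash
python3 - <<'E'
from h import *
state();print(np.round(status.get_obs()["q"],3))
im,d=imaging.camera("scene");save("s7.png",cv2.resize(im[120:270,270:420],None,fx=4,fy=4,interpolation=cv2.INTER_CUBIC))
E
```

```text
t 14.97 tcp [ 602.6 -193.1  185.1] yaw -84.77 F [0.6 0.2 0.5] q [0.674 0.739 0.    0.001]
[-0.486  0.579  1.45   0.     1.11  -0.578]
```

View pics/s7.png

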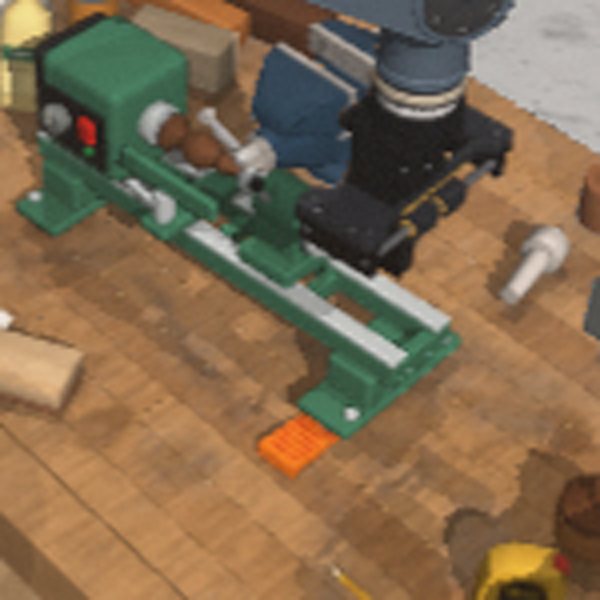

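The picture shows the wedge (300,443) in under the foot and the hand high above the bed end, clear of the tailstock. I'll lower it and press.

Call:
arm_command --deltas '[-1,0,0,0.04,0,-1,0,0,0.03,0,-1,0,0,0.015,0,-1,0,0,0.003,0,-1,0,0,0.003,0,-1,0,0,0,0]'

```text
time: 15.78
position: [0.6024, -0.193, 0.0941]
tool_rot: [0.675, 0.738, 0.0, 0.001]
ft_force: [0.5, 0.0, 0.8]
grip_width: 0.0006
grip_force: 0.0
```

Call:
arm_command --deltas '[-1,0,0,0.002,0,-1,0,0,0.001,0,-1,0,0,0,0]'

```text
time: 16.15
position: [0.6018, -0.1927, 0.0903]
tool_rot: [0.675, 0.738, 0.0, 0.0]
ft_force: [0.2, 0.2, 1.5]
grip_width: 0.0011
grip_force: 0.8
```

Call:
arm_command --deltas '[-1,0,0,0.001,0,-1,0,0,0.001,0,-1,0,0,0,0]'

```text
time: 16.52
position: [0.6018, -0.1927, 0.0902]
tool_rot: [0.675, 0.738, 0.0, 0.0]
ft_force: [-2.7, 1.3, 11.0]
grip_width: 0.0005
grip_force: 5.7
```

It bears at 90.2 mm with 11 N and doesn't sink. I'll hold, then lift away.

Call:
arm_command --deltas '[-1,0,0,0.0003,0,-1,0,0,0,0,-1,0,0,0,0,-1,0,0,0,0]'

```text
time: 17.02
position: [0.6019, -0.1927, 0.0902]
tool_rot: [0.674, 0.738, 0.0, 0.001]
ft_force: [-3.4, 1.7, 13.2]
grip_width: 0.0003
grip_force: 6.4
```

Call:
arm_command --deltas '[-1,0,0,-0.003,0,-1,0,0,-0.01,0,-1,0,0,-0.04,0,-1,0,0,-0.05,0,-1,0,0,-0.05,0,-1,0,0,-0.05,0,-1,0,0,0,0,-1,0,0,0,0]'

```text
time: 18.02
position: [0.6011, -0.1923, 0.2902]
tool_rot: [0.675, 0.738, -0.0, -0.001]
ft_force: [0.5, -0.3, 0.2]
grip_width: 0.0005
grip_force: 0.0
```

```bash
python3 - <<'E'
from h import *
state()
im,d=imaging.camera("scene");save("s8.png",cv2.resize(im[120:270,270:420],None,fx=4,fy=4,interpolation=cv2.INTER_CUBIC))
wedge(im,par("scene"),(320,210,365,250))
E
```

```text
t 18.02 tcp [ 601.1 -192.3  290.2] yaw -84.84 F [ 0.5 -0.3  0.2] q [ 0.675  0.738 -0.    -0.001]
wedge [ 520.2 -173.1] [66.5 51.1] 4.2 [[485.0, -150.0], [489.0, -201.0], [555.0, -196.0], [551.0, -145.0]]
```

View pics/s8.png

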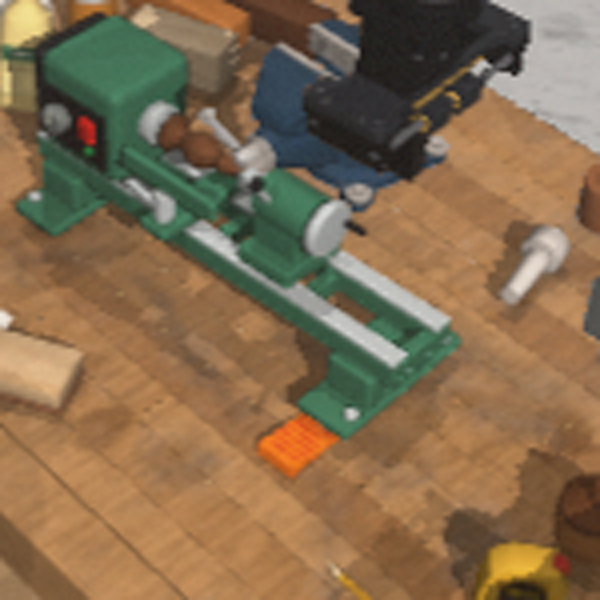

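The wedge (300,443) and lathe haven't moved since before the press, and the hand is clear, so I'm handing in.

```bash
python3 -c "
from rig import order
print(order.hand_in())"
```

```text
the job is handed in; nothing more can be done
None
```

I pushed the wedge in under the bare foot until it was snug (about 9 N), pressed the bed end with about 13 N without it sinking, took the hand clear and handed the job in; no verdict came back.

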